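# Clamp a bronze plaque with the square-socket key

### The job

The bronze plaque lies loose on the clamping plate. Set the key on the cam's square spindle end, turning it lightly by feel (never forcing it) until its socket finds the flats and drops fully home, then turn it clockwise until the cam holds the plaque firmly against the fence, hand-tight without crushing it. Leave the key standing fully home on the spindle and disturb nothing round about.

Things in the scene. Friction and masses are not known exactly. Their poses are not given: they have to be found in the camera images.
- key_mid (a point): The key: dark steel, 66 mm high, 0.2 kg, standing upright on the bench on its open socket end. This point is on its axis, half-way up (33 mm above the lower rim). Its top is a flat finger grip, 36 mm wide along the key's x, 12 mm thick along its y, from 1 to 33 mm above this point: pinch it across the 12 mm. Below is a round neck 18 mm thick and a square block.
- key: The same key; origin at the centre of its lower rim, z up. Its lower 16 mm is a block 26 x 26 mm with a square socket open below, 13.6 mm wide and 16 mm deep, sides parallel to the key's x and y: it fits the spindle's square every quarter turn. Once home it stands by itself.
- seat (a point): Point on the upright axis of the cam's spindle at its shoulder, 28 mm over the bench, where the key's lower rim rests when fully home. It is fixed to the plate and does not turn with the spindle; x points to the fence.
- spindle_top (a point): Top of the spindle's square end, 14 mm above the shoulder: 12 mm across flats, 1 mm bevel. The angle of the square is NOT measured and differs every time; this point's axes are the plate's. The spindle turns stiffly (0.15 to 0.2 N m) and friction keeps it, and the clamping, where it is left.
- fixture: The clamping plate: dark iron, 140 x 130 mm, 12 mm thick, with two bolted lugs, screwed to the bench. Its x axis points from the cam to the fence. The cam's axis is 52 mm from its origin along -x.
- fence: Steel bar across the plate, 18 x 110 mm, 18 mm high above the plate, fixed; its origin is the plate's. Its face towards the cam is at x = 26.6 mm. A small side stop stands at y = -42 mm.
- plaque: Cast bronze plaque with a raised border and rosette, 60 mm (x) x 80 mm (y) x 14 mm, 0.5 kg, lying loose on the plate between cam and fence with 1 to 2 mm of play; origin at the centre of its underside.
- hammer: Bystander: chasing hammer with a wooden handle, 230 mm long, lying left of the plate; leave it.
- tin: Bystander: dented tin can holding two punches, 131 mm high, standing behind the plate; leave it.
- rub_block: Bystander: wooden rubbing block, 45 x 76 x 30 mm; leave it.
- cam_axis (a point): On the plate, on the spindle's axis, 8 mm above the plate: the steel cam under the square, 16 mm radius, 5 mm throw. Turned clockwise (from above) it reaches the plaque and tightens 0.5 to 1.7 rad from its start; then the torque felt at the key rises by 0.01 to 0.015 N m per newton of clamping. 0.4 to 0.5 N m in all is firm (about 20 N); crushing (70 N) begins at 0.7 N m.
Things that resemble listed ones, but are neither listed nor needed, are in the scene too. Of the things shaped like the plaque, the bronze one is meant.

How it is judged:
On the way, in this order (a step that is already met when the one before it is completed fails the run):
1. the key is fully home on the spindle's square (z of key_mid in the frame of seat below 0.036 m and horizontal distance between key_mid and seat below 0.003 m and angle between key_mid's own z axis and vertical below 0.1 rad), for 0.2 s.
2. the plaque is clamped against the fence (contact force between plaque and fence above 8 N), for 0.2 s.
At the end, for the whole second after the job is handed in: The key stands released on the spindle, its rim within 3 mm of the shoulder, within 3 mm of the axis and upright within 0.1 rad, and the plaque is pressed against the fence with more than 8 N (all of step 1 and contact force between plaque and fence above 8 N and linear speed of key below 0.02 m/s); the robot touches nothing.
It fails at once if the key is forced: pressed with more than 30 N while it still rides on top of the spindle's square (z of key_mid in the frame of seat above 0.0435 m and contact force between key and fixture above 30 N).
It fails at once if the plaque is crushed: pressed against the fence with more than 70 N (contact force between plaque and fence above 70 N).
It fails at once if a bystander is shifted by more than 30 mm (distance of any of hammer, tin, rub_block from where it was at the start of the episode above 0.03 m).
It also fails if it takes over 54 s, if anything falls off the work surface, if the arm or the gripper's body presses on something with over 40 N, if the wrist force passes 120 N, or if a joint passes its speed limit or range.

### The arm

A 6-joint arm with a two-finger parallel gripper is mounted at the origin on a cart in front of the work surface, level with it; the furniture and walls round the work are solid. World frame = base frame: x ahead of the robot, y to its left, z up, the work surface at z = 0. Lengths are in m, angles in rad, forces in N, time in s.
With the tool pointing down it reaches from about 0.275 to 0.875 m from the base axis. Payload 12.5 kg.
Tool frame: the origin (TCP) lies at the very end of the fingers, on their centre line; the grasp point (between the pads) lies 19 mm behind it; x points along the fingers, y is the direction in which the jaws open and shut, and the axes are right-handed (so a half turn about x gives the same grasp; the last joint's range is limited). The gripper opens to 85 mm and grips with 20 to 120 N. Pads are 22 mm wide; open, the fingers measure 114 mm over their backs; the gripper's body (76 mm by 85 mm) begins 54 mm behind the grasp point. The pads swing forward as they close: fully open they stand 13 mm farther back than shut.
Start: joints at [-1.325, 0.351, 1.652, -0, 1.139, -0.085], TCP at [0.179, -0.52, 0.231] pointing down, gripper open.
Joint ranges: [-2.75, 2.75], [-0.79, 2.1], [0.01, 2.65], [-1.57, 4.71], [0.07, 3.14], [-2.87, 2.87]. Speed limits (rad/s): [2.22, 2.22, 2.79, 3.14, 3.14, 3.14].

### API

Orientations are given as a 3x3 rotation matrix whose columns are the frame's x, y, z axes.
In Python, from bench import manip gives the robot as it stands. Calls block until the motion is done:
- manip.move_ptp(position, orientation): joint-space move of the TCP to a pose.
- manip.move_l(position, attitude=None, max_speed=0.15): straight line of the TCP; attitude=None keeps the orientation; max_speed is the mean speed in m/s.
- manip.move_j(angles): joint-space move.
- manip.set_gripper(opening, effort=None): opening from 0.0 (shut) to 1.0 (fully open); effort is the grip in N (None keeps the last); returns when the fingers have stopped.
- manip.dwell(seconds).
- manip.inverse_kinematics(position, orientation): joint angles nearest the present ones, or None.
- manip.grab_frame(name): name is "scene" or "top" or "wrist"; returns (picture, depth): 480x640x3 uint8, red, green, blue; 480x640 float32, m along the optical axis (not along the pixel's ray), 0 where there is no reading.
- manip.get_calibration(name): a dict with "camera_matrix" (3x3 intrinsics, pixels), "R" (3x3) and "t" (3): a world point X has camera coordinates R X + t. Camera axes: x right, y down, z forward; pixel columns grow to the right and rows downward; lengths in m; the calibration is good to about 2 mm. A picture is of the moment at which its call begins: read the wrist's pose just before it. get_calibration takes no time and is no camera call; for the wrist camera it gives the pose at the moment of the call.
A pose or a line that the arm cannot do raises manip.Unreachable and nothing moves.
- manip.sign_off(): hands the job in, once; it reports no verdict.
Trained networks look in the newest picture that a camera, given by its name, has taken for a name from the list of things; names that differ only in an ending like _2 or _b are one class to them, and where a whole thing is asked for, a point or a joint stands for the part that bears it (a point fixed in the world has none). Each returns a list of dicts, best first, with "confidence" (0 to 1); they miss things now and then, are a little off and sometimes report something else, mostly with a low value. They report only what shows in the picture. A call takes as long as a camera call. They do not tell look-alikes from the thing itself.
- manip.look_for(camera, name): "at" ([x, y, z] in m, in world coordinates, good to about 4 mm: the middle of the surface that is visible of it).
Readings, each from a call of its own:
- manip.current_time(): time.
- manip.current_qpos(): joint angles.
- manip.current_joint_vel(): joint speeds.
- manip.current_joint_torque(): joint torques, N m.
- manip.current_ee_pos(): TCP position.
- manip.current_tcp_rot(): TCP orientation.
- manip.current_force(): force on the tool from outside, world axes, zero at the start.
- manip.current_ft_torque(): the same for the moment, N m.
- manip.current_grip_width(): opening from 0.0 (shut) to 1.0 (fully open).
Only numpy, scipy, OpenCV 4.12 (cv2) and the standard library are available. Lean on these libraries where they do the work, as an engineer would, in place of code of your own. Each camera call takes 0.05 s, during which the arm holds its last target.

## Working session

There is one attempt and no reset: what is moved stays moved. The work goes in short steps, each a Python script; the robot and the scene stay as the last script left them, time stands still between calls to the robot, and variables do not carry over. Pictures are saved under pics/ and viewed, and the job is handed in when it is done.

```bash
mkdir -p pics; ls
cat > h.py <<'E'
import numpy as np, cv2
from bench import manip as m
def grab(n,save=None):
    c=m.get_calibration(n); p,d=m.grab_frame(n)
    if save: cv2.imwrite('pics/'+save,p[:,:,::-1])
    return p,d,c
def world(c,d,u,v,z=None):
    K=np.array(c["camera_matrix"]);R=np.array(c["R"]);t=np.array(c["t"])
    r=np.linalg.solve(K,np.array([u,v,1.0]))
    if z is None: return R.T@(r*d-t)
    o=-R.T@t; w=R.T@r; return o+w*(z-o[2])/w[2]
def proj(c,X):
    q=np.array(c["camera_matrix"])@(np.array(c["R"])@np.array(X)+np.array(c["t"])); return q[:2]/q[2]
E
python3 - <<'E'
from h import *
print(m.current_time())
for n in ("scene","top","wrist"):
    p,d,c=grab(n,n+'0.png'); np.savez('pics/'+n+'0.npz',p=p,d=d,K=c["camera_matrix"],R=c["R"],t=c["t"])
for n in ("top","scene"):
  for o in ("key","spindle_top","plaque","fence","fixture"):
    print(n,o,[(np.round(x["at"],3).tolist(),round(x["confidence"],2)) for x in m.look_for(n,o)][:4])
print(m.current_time())
E
```

```text
pics
0.0
top key [([0.456, -0.187, 0.047], 0.51)]
top spindle_top [([0.505, 0.101, 0.011], 0.82), ([0.504, 0.3, 0.013], 0.59)]
top plaque [([0.522, 0.112, 0.025], 0.76), ([0.531, -0.073, 0.019], 0.66), ([0.56, -0.214, 0.015], 0.58)]
top fence [([0.561, 0.095, 0.028], 0.79)]
top fixture [([0.502, 0.096, 0.015], 0.75)]
scene key [([0.454, -0.189, 0.039], 0.69)]
scene spindle_top [([0.495, 0.123, 0.01], 0.84)]
scene plaque [([0.525, -0.07, 0.016], 0.88), ([0.555, -0.208, 0.014], 0.83)]
scene fence [([0.555, 0.105, 0.03], 0.83), ([0.495, 0.119, 0.012], 0.57)]
scene fixture [([0.493, 0.121, 0.015], 0.57)]
0.65
```

View pics/top0.png

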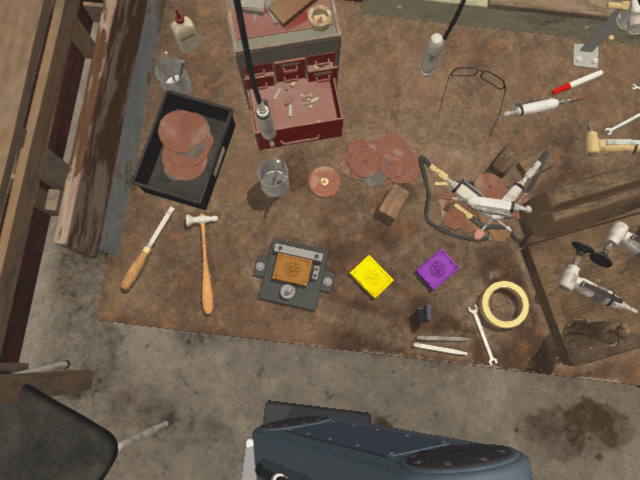

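View pics/scene0.png

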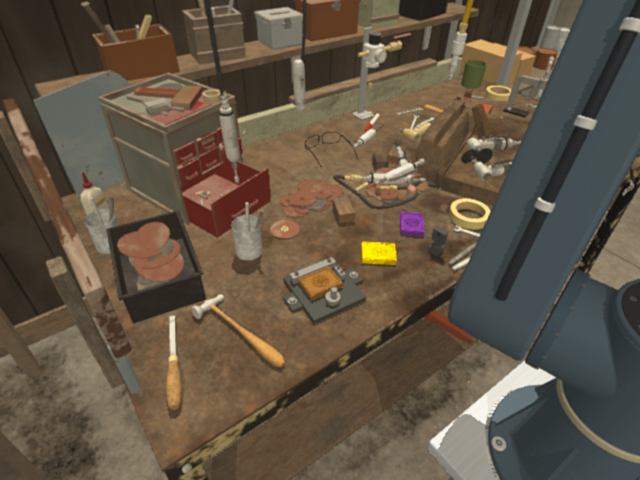

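The top view shows the fixture at (292,275) with the bronze plaque on it at (292,269) and the cam at (288,292). The yellow plaque at (371,277) and the purple one at (437,270) are look-alikes; only the one on the plate is bronze. The key is at (424,313). I'll enlarge these to confirm.

Run:
```python
import cv2,numpy as np
p=cv2.imread('pics/top0.png')
a=cv2.resize(p[225:325,240:350],None,fx=5,fy=5,interpolation=cv2.INTER_CUBIC)
b=cv2.resize(p[290:335,400:450],None,fx=5,fy=5,interpolation=cv2.INTER_CUBIC)
o=np.zeros((500,800,3),np.uint8);o[:500,:550]=a;o[:225,550:800]=b
cv2.imwrite('pics/crop0.png',o)
```

```text
(no output)
```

View pics/crop0.png

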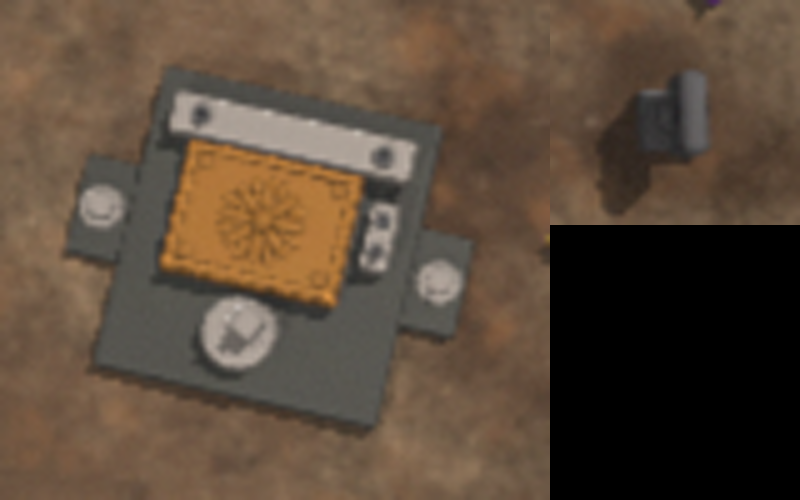

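View pics/wrist0.png

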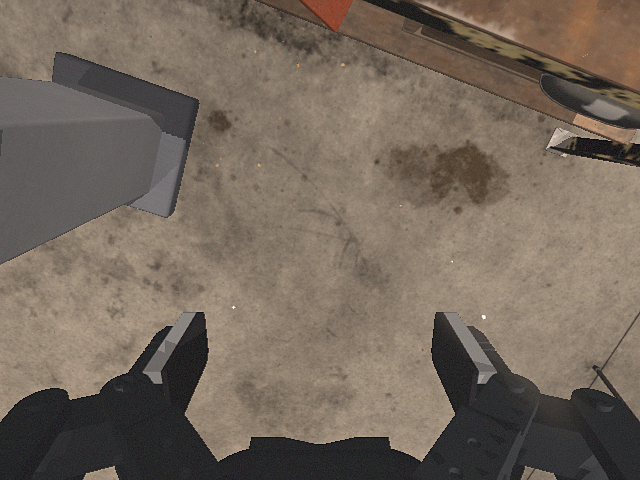

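The crop confirms it: the bronze plaque lies on the plate against the cam disc, and the key's grip runs roughly along world x. Next I'll get the wrist camera's geometry and look closely at both.

Run:
```python
from h import *
c=m.get_calibration("wrist"); R=np.array(c["R"]);t=np.array(c["t"])
T=np.array(m.current_tcp_rot()); p=np.array(m.current_ee_pos())
print(np.round(T,3), np.round(m.current_qpos(),3))
print("cam in tool",np.round(T.T@(-R.T@t-p),4)); print("cam axes in tool\n",np.round(T.T@R.T,3)); print(c["camera_matrix"])
z=np.load('pics/top0.npz'); c={k:z[k] for k in("R","t")};c["camera_matrix"]=z["K"];d=z["d"]
for n,(u,v) in dict(cam=(288,292),key=(424,310),plq=(292,269)).items():
    print(n,np.round(world(c,d[v,u],u,v),3))
# candidate looks
def rot(a): # tool down, y axis at yaw a
    x=np.array([0,0,-1.]);y=np.array([np.cos(a),np.sin(a),0]);return np.c_[x,y,np.cross(x,y)]
for a in np.arange(-3,3.2,0.5):
    q=m.inverse_kinematics([0.455,0.09,0.2],rot(a)); print(round(a,2),None if q is None else np.round(q,2))
print(m.current_time())
```

```text
[[-0.     0.325 -0.946]
 [ 0.    -0.946 -0.325]
 [-1.    -0.     0.   ]] [-1.325  0.351  1.652 -0.     1.139 -0.085]
cam in tool [-0.1429 -0.0005 -0.0802]
cam axes in tool
 [[-0.    -0.312  0.95 ]
 [ 1.     0.     0.   ]
 [-0.     0.95   0.312]]
[[392.15530765   0.         319.38125961]
 [  0.         392.15530765 237.43194658]
 [  0.           0.           1.        ]]
cam [0.47  0.107 0.042]
key [ 0.466 -0.189  0.048]
plq [0.523 0.106 0.029]
-3.0 None
-2.5 [ 0.09  0.23  1.9  -0.    1.01  2.59]
-2.0 [ 0.09  0.23  1.9  -0.    1.01  2.09]
-1.5 [ 0.09  0.23  1.9  -0.    1.01  1.59]
-1.0 [ 0.09  0.23  1.9  -0.    1.01  1.09]
-0.5 [ 0.09  0.23  1.9  -0.    1.01  0.59]
0.0 [ 0.09  0.23  1.9  -0.    1.01  0.09]
0.5 [ 0.09  0.23  1.9  -0.    1.01 -0.41]
1.0 [ 0.09  0.23  1.9  -0.    1.01 -0.91]
1.5 [ 0.09  0.23  1.9  -0.    1.01 -1.41]
2.0 [ 0.09  0.23  1.9  -0.    1.01 -1.91]
2.5 [ 0.09  0.23  1.9  -0.    1.01 -2.41]
3.0 None
0.65
```

```bash
cat >> h.py <<'E'
def rot(a):
    x=np.array([0,0,-1.]);y=np.array([np.cos(a),np.sin(a),0]);return np.c_[x,y,np.cross(x,y)]
E
python3 - <<'E'
from h import *
m.move_ptp([0.468,0.108,0.16],rot(np.pi/2)); 
p,d,c=grab("wrist","w1.png"); np.savez('pics/w1.npz',p=p,d=d,K=c["camera_matrix"],R=c["R"],t=c["t"])
print(m.current_time())
m.move_ptp([0.458,-0.188,0.19],rot(np.pi/2)); 
p,d,c=grab("wrist","w2.png"); np.savez('pics/w2.npz',p=p,d=d,K=c["camera_matrix"],R=c["R"],t=c["t"])
print(m.current_time(), m.current_force(), m.current_ft_torque())
E
```

```text
3.1667
4.3583 [ 0.51763817 -0.95691179  0.0047545 ] [-0.00514996  0.01672917  0.01505444]
```

View pics/w1.png

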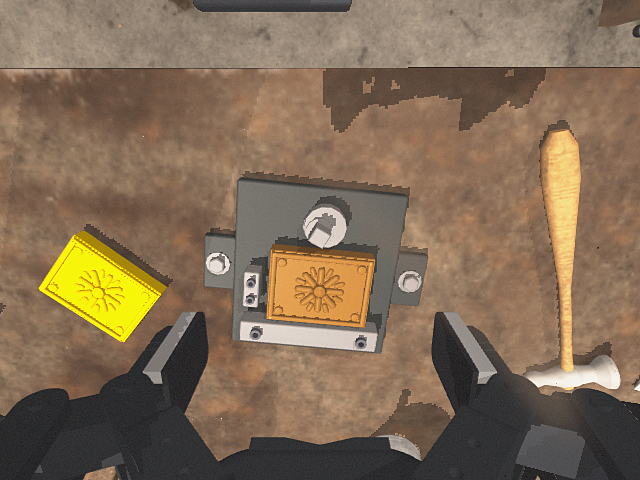

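View pics/w2.png

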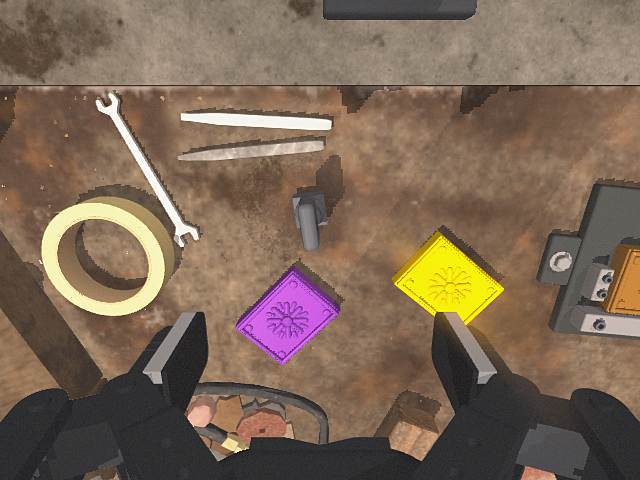

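In w1 the spindle's square is at (321,232) and the plaque at (320,288). In w2 the key's grip is at (308,228). I'll enlarge both.

Run:
```python
import cv2,numpy as np
p=cv2.imread('pics/w1.png');q=cv2.imread('pics/w2.png')
a=cv2.resize(p[200:250,300:350],None,fx=8,fy=8,interpolation=cv2.INTER_CUBIC)
b=cv2.resize(q[180:260,280:340],None,fx=6,fy=6,interpolation=cv2.INTER_CUBIC)
o=np.zeros((500,800,3),np.uint8);o[:400,:400]=a;o[:480,410:770]=b
cv2.imwrite('pics/crop1.png',o)
from h import *
for n,(u,v) in dict(w1=(321,232),w2=(309,235)).items():
    z=np.load(f'pics/{n}.npz'); c={k:z[k] for k in("R","t")};c["camera_matrix"]=z["K"];d=z["d"]
    ys,xs=np.mgrid[v-32:v+32:2,u-26:u+26:2]
    H=np.array([[world(c,d[y,x],x,y)[2]*1000 for x in range(u-24,u+25,3)] for y in range(v-33,v+28,3)])
    print(n,u-24,v-33); print(np.round(H).astype(int))
```

```text
w1 297 199
[[ 13  12  11  11  12  12  12  12  12  13  12  13  13  12  13  14  13]
 [ 12  12  12  13  12  12  11  12  14  13  13  12  13  13  12  11  12]
 [ 13  12  12  13  12  13  14  15  22  20  19  20  16  12  11  12  13]
 [ 13  12  13  12  13  17  21  27  27  25  26  26  24  20  11  13 303]
 [ 12  12  12  13  15  26  26  25  27  26  27  26  27  26  24  14  13]
 [ 13 303  13  13  26  26  25  26  25  26  26  26  26  27  25  22  12]
 [ 13  12  12  25  26  26  25  26  26  26  26  26  25  27  26  26  12]
 [ 11  12  13  25  27  27  29  28  29  29  26  25  25  25  26  26  26]
 [ 13  13  11  26  28  27  29  31  29  27  29  28  25  25  26  26  25]
 [ 12  13  13  26  28  30  35  39  35  30  28  28  26  26  25  27  25]
 [ 13  12  12  29  29  30  41  43  41  39  33  27  28  26  26  27  27]
 [ 12  14  13  29  28  38  43  43  42  43  40  36  28  26  25  25  26]
 [ 12  12  13  28  33  42  41  42  42  43  42  42  27  26  26  26  13]
 [ 12  14  12  12  42  43  43  42  42  42  42  28  26  27  25  26  12]
 [ 12  13  12  12  42  44  41  42  42  42  40  27  27  26  26  11  13]
 [ 13  12  12  12  12  1
[... 1205 characters left out ...]
  1   0   1   0  65  66  66  66  66  59   1   2   1   1   1]
 [  1   2   1   1   0   1  65  66  66  66  66  63   1   1   1   1   2]
 [  2   2   3   1   1   1  64  66  65  66  67  63   1   2   1   1  -1]
 [  0   1   0   1   0   1  64  65  67  66  66  64   1   1   0   0   0]
 [  1   1   1   0   1   2   0  65  66  67  65  63   1   0   0   1   0]
 [  0   0   1   1   0   1   1  64  65  66   2   0   0   0   1   1   0]
 [  2  -1   0   2   1   0   1   0   1   1   0   0  -1  -1   0   0   1]
 [  2   1   1   1   0  -1   1   1   1   1  -1   0   1   0  -1   0   0]
 [  2   1   1   0   1  -1   0   0   1   1   2   0   0   0   1   0   1]
 [  1   1   2   0   1   1   0   0   1   1   1   1   1   1   0   0   1]]
```

View pics/crop1.png

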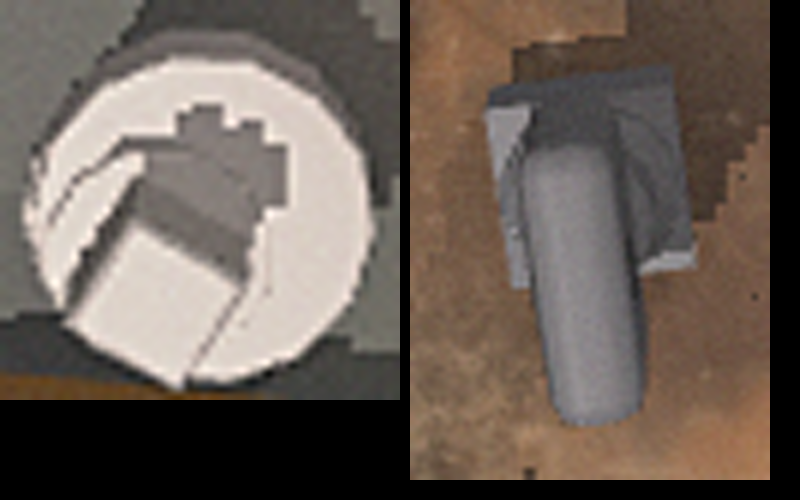

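```bash
cat >> h.py <<'E'
def load(n):
    z=np.load(f'pics/{n}.npz'); c={k:z[k] for k in("R","t")};c["camera_matrix"]=z["K"]; return z["p"],z["d"],c
def rectfit(c,d,box,zlo,zhi,zplane):
    u0,v0,u1,v1=box; P=[];
    for v in range(v0,v1):
        for u in range(u0,u1):
            w=world(c,d[v,u],u,v)
            if zlo<w[2]<zhi: P.append(world(c,0,u,v,zplane)[:2])
    P=np.array(P,np.float32)
    r=cv2.minAreaRect(P*1000); return P,r
E
python3 - <<'E'
from h import *
p,d,c=load('w1')
P,r=rectfit(c,d,(300,215,335,255),0.0395,0.046,0.0415); print(len(P),r, P.mean(0))
cs=np.array([(138,222),(240,285),(183,385),(65,320)])/8+[300-.5,200-.5]
W=np.array([world(c,0,u,v,0.0415) for u,v in cs]); print(np.round(W*1000,1),W.mean(0))
e=W-np.roll(W,1,0); print(np.round(np.linalg.norm(e,axis=1)*1000,1),np.round(np.degrees(np.arctan2(e[:,1],e[:,0])),1))
# fence/plaque orientation, cam disc
for nm,(box,lo,hi,zp) in dict(disc=((295,195,350,250),0.023,0.0305,0.028),plaq=((262,235,385,335),0.023,0.0285,0.026),fence=((235,310,390,355),0.0285,0.034,0.030),plate=((230,170,415,360),0.007,0.016,0.012)).items():
    P,r=rectfit(c,d,box,lo,hi,zp); print(nm,len(P),r)
    if nm=='disc': print(cv2.minEnclosingCircle(P*1000))
p,d,c=load('w2')
P,r=rectfit(c,d,(290,195,330,262),0.06,0.072,0.066); print('key',len(P),r,P.mean(0))
P,r=rectfit(c,d,(280,185,335,240),0.010,0.024,0.016); print('block',len(P),r,P.mean(0))
E
```

```text
293 ((473.7129821777344, 107.94926452636719), (12.178013801574707, 12.568737030029297), 58.464439392089844) [0.47374415 0.10787731]
[[466.5 106.1  41.5]
 [472.3 115.   41.5]
 [481.6 110.1  41.5]
 [475.5  99.7  41.5]] [0.47394957 0.10772853 0.0415    ]
[11.1 10.6 10.6 12. ] [ 144.4   57.1  -28.2 -120.4]
disc 1015 ((469.99737548828125, 112.18487548828125), (30.994897842407227, 30.85859489440918), 72.29289245605469)
((470.275390625, 112.11996459960938), 15.94766616821289)
plaq 6335 ((516.1135864257812, 110.50148010253906), (92.14994049072266, 79.87735748291016), 85.86431884765625)
fence 2943 ((551.7156372070312, 99.86814880371094), (109.44422149658203, 36.774070739746094), 84.41636657714844)
plate 14088 ((513.8319091796875, 112.1304931640625), (153.5338592529297, 140.45669555664062), 84.12250518798828)
key 786 ((457.37237548828125, -194.55233764648438), (36.182456970214844, 12.186723709106445), 6.768197059631348) [ 0.45716125 -0.19458129]
block 411 ((458.1254577636719, -194.708740234375), (27.62994956970215, 26.1131591796875), 7.462580680847168) [ 0.4559228  -0.19274947]
```

Measurements against the given sizes:

| Item | Measured | Given |
|---|---|---|
| Spindle square | 12.2 × 12.6 mm at (0.4737, 0.1079), yaw ≈ 59° mod 90 | 12 mm |
| Key grip | 36.2 × 12.2 mm at (0.4574, -0.1946), yaw ≈ 7° | 36 × 12 mm |
| Cam disc | 15.9 mm radius | 16 mm |

These all agree, so I'll grasp the key, lift it and look at it in the jaws.

Run:
```python
from h import *
a=np.pi/2+np.radians(7.1); xy=[0.4574,-0.1946]
m.set_gripper(0.55,effort=70)
m.move_ptp([*xy,0.09],rot(a))
m.move_l([*xy,0.039],max_speed=0.12)
f0=np.array(m.current_force()); print(f0)
m.set_gripper(0.0,effort=70)
print(m.current_grip_width(), np.array(m.current_force())-f0, m.current_ee_pos(), m.current_time())
m.move_l([*xy,0.12],max_speed=0.15)
p,d,c=grab("wrist","w3.png"); np.savez('pics/w3.npz',p=p,d=d,K=c["camera_matrix"],R=c["R"],t=c["t"])
print(m.current_ee_pos(),m.current_force(),m.current_ft_torque(),m.current_time())
```

```text
[-0.02505074 -0.60774529  0.30620081]
0.12535264694520235 [-0.77375261  0.87547591  6.18983745] [ 0.45783836 -0.19484083  0.03980576] 6.2917
[ 0.45679453 -0.19428667  0.11899929] [-0.48906528 -0.19497927 -2.65635353] [-0.00379254  0.01065786  0.03431891] 7.0333
```

View pics/w3.png

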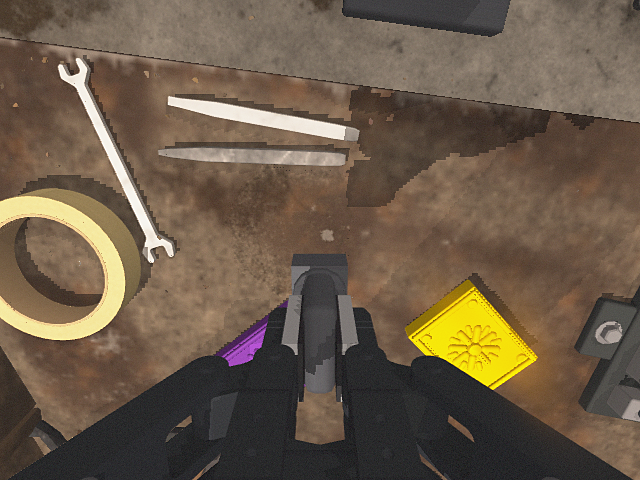

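The key is held between the pads, with its block visible at (319,262) and the grip at (319,345). I'll measure the key in the tool frame.

Run:
```python
from h import *
p,d,c=load('w3')
T=rot(np.pi/2+np.radians(7.1)); tcp=np.array([0.45679453,-0.19428667,0.11899929])
def tool(u,v): return T.T@(world(c,d[v,u],u,v)-tcp)
for v in list(range(250,300,3))+list(range(300,400,8)):
    print(v,[tuple(np.round(tool(u,v)*1000).astype(int)) for u in (296,308,319,330,343)])
img=cv2.resize(p[240:400,260:380,::-1],None,fx=3.7,fy=3.7,interpolation=cv2.INTER_CUBIC);cv2.imwrite('pics/crop3.png',img)
```

```text
250 [(np.int64(118), np.int64(-16), np.int64(15)), (np.int64(119), np.int64(-8), np.int64(16)), (np.int64(118), np.int64(0), np.int64(15)), (np.int64(118), np.int64(8), np.int64(15)), (np.int64(119), np.int64(17), np.int64(15))]
253 [(np.int64(118), np.int64(-16), np.int64(17)), (np.int64(119), np.int64(-8), np.int64(18)), (np.int64(119), np.int64(0), np.int64(18)), (np.int64(118), np.int64(8), np.int64(17)), (np.int64(118), np.int64(17), np.int64(17))]
256 [(np.int64(36), np.int64(-11), np.int64(-12)), (np.int64(35), np.int64(-5), np.int64(-12)), (np.int64(36), np.int64(0), np.int64(-12)), (np.int64(34), np.int64(6), np.int64(-13)), (np.int64(36), np.int64(12), np.int64(-12))]
259 [(np.int64(30), np.int64(-11), np.int64(-13)), (np.int64(31), np.int64(-5), np.int64(-12)), (np.int64(32), np.int64(0), np.int64(-12)), (np.int64(32), np.int64(6), np.int64(-12)), (np.int64(32), np.int64(12), np.int64(-12))]
262 [(np.int64(28), np.int64(-11), np.int64(-12)), (np.int64(28), np.int64(-5), np.int64(-12)), (np.int64(27), np.int64(0), np.int64(-12)), (np.int64(26), np.int64(5), np.int64(-13)), 
[... 5045 characters left out ...]
(7), np.int64(-6))]
380 [(np.int64(-46), np.int64(-7), np.int64(-4)), (np.int64(-26), np.int64(-4), np.int64(12)), (np.int64(-27), np.int64(0), np.int64(11)), (np.int64(-25), np.int64(4), np.int64(12)), (np.int64(-45), np.int64(7), np.int64(-3))]
388 [(np.int64(-45), np.int64(-7), np.int64(0)), (np.int64(-27), np.int64(-4), np.int64(14)), (np.int64(-28), np.int64(0), np.int64(14)), (np.int64(-26), np.int64(4), np.int64(16)), (np.int64(-46), np.int64(7), np.int64(-1))]
396 [(np.int64(-46), np.int64(-7), np.int64(2)), (np.int64(119), np.int64(-9), np.int64(142)), (np.int64(118), np.int64(0), np.int64(141)), (np.int64(119), np.int64(9), np.int64(142)), (np.int64(-47), np.int64(7), np.int64(1))]
```

View pics/crop3.png

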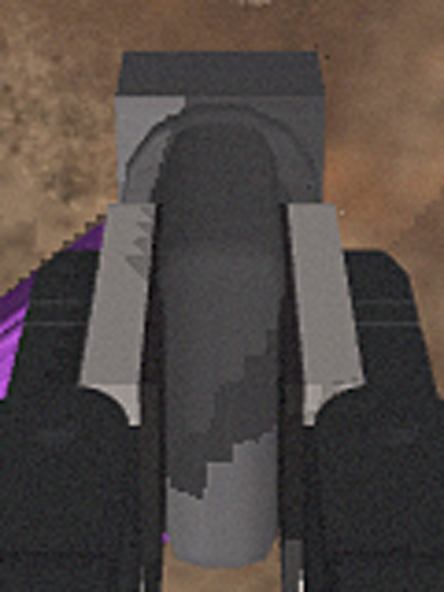

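Run:
```python
from h import *
a=np.radians(59.0)
m.move_ptp([0.4737,0.1079,0.16],rot(a)); m.dwell(0.15)
tcp=np.array(m.current_ee_pos());T=np.array(m.current_tcp_rot())
p,d,c=grab("wrist","w4.png"); np.savez('pics/w4.npz',p=p,d=d,K=c["camera_matrix"],R=c["R"],t=c["t"],tcp=tcp,T=T)
print(tcp,m.current_force(),m.current_ft_torque(),m.current_time(),np.round(m.current_qpos(),2)); print(np.round(T,4))
```

```text
[0.47383577 0.10706819 0.1597214 ] [ 0.91323346  0.19545693 -1.60147046] [0.01146287 0.00771932 0.01302469] 8.4083 [ 0.13  0.33  1.88 -0.    0.93 -0.9 ]
[[-4.000e-04  5.157e-01  8.567e-01]
 [-2.000e-04  8.567e-01 -5.157e-01]
 [-1.000e+00 -4.000e-04 -3.000e-04]]
```

View pics/w4.png

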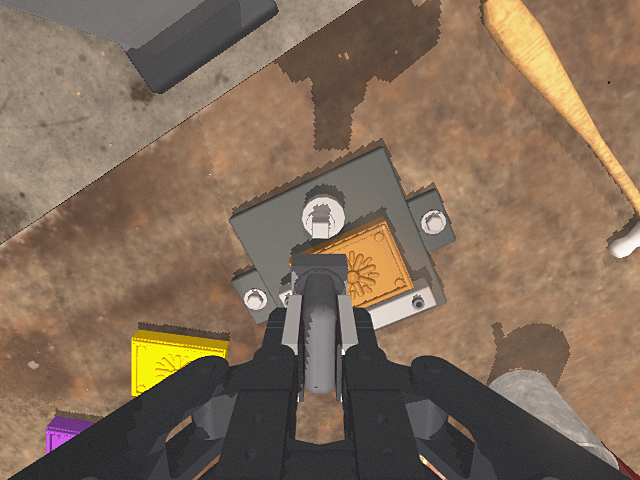

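The cam disc is at (323,215) and its square at (321,228), now square to the image. The block is at (319,262). I'll measure both in this one image.

Run:
```python
from h import *
p,d,c=load('w4'); z=np.load('pics/w4.npz');T=z['T'];tcp=z['tcp']
P,r=rectfit(c,d,(300,205,345,252),0.0395,0.046,0.042); print('sq',r,P.mean(0))
ctr=np.array([*r[0],42])/1000; print('in tool mm',np.round(T.T@(ctr-tcp)*1000,2))
# key grip outline & block in tool frame
pts=[]
for v in range(250,400):
    for u in range(285,355):
        pts.append(T.T@(world(c,d[v,u],u,v)-tcp)*1000)
pts=np.array(pts)
b=pts[(pts[:,0]>26)&(pts[:,0]<37)&(abs(pts[:,2]+12)<2)]; print('block front z',np.median(b[:,2]),'y',b[:,1].min(),b[:,1].max(),np.percentile(b[:,1],[1,99]), 'rim',np.percentile(b[:,0],99))
bt=pts[(pts[:,0]>21)&(pts[:,0]<25)&(abs(pts[:,1])<14)]; print('block top y',np.percentile(bt[:,1],[1,99]),'z',np.percentile(bt[:,2],[1,99]))
g=pts[(pts[:,0]>-30)&(pts[:,0]<-23)&(abs(pts[:,1])<5)]; print('grip top y',np.percentile(g[:,1],[1,99]),'z',np.percentile(g[:,2],[1,99]),'x',np.median(g[:,0]))
n=pts[(pts[:,0]>-20)&(pts[:,0]<0)&(abs(pts[:,1])<3)]; print('grip front face z',np.median(n[:,2]))
img=cv2.resize(p[190:280,270:375,::-1],None,fx=6,fy=6,interpolation=cv2.INTER_CUBIC);cv2.imwrite('pics/crop4.png',img)
```

```text
sq ((473.6903076171875, 108.0302963256836), (11.204667091369629, 12.366764068603516), 58.969993591308594) [0.4737148  0.10798708]
in tool mm [117.72   0.79  -0.59]
block front z -12.410961137522353 y -12.788232770705106 13.166106282600706 [-12.57637026  12.80118572] rim 36.84623962478209
block top y [-12.76222513  13.11079164] z [-12.80130133   0.68001419]
grip top y [-4.85575068  4.89877077] z [-17.00065411  16.7291913 ] x -26.026587474257884
grip front face z -17.317409577107593
```

View pics/crop4.png

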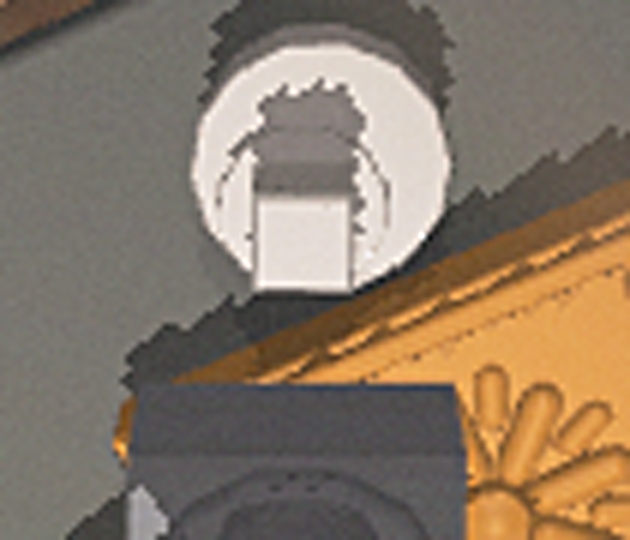

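Both wrist views agree on the spindle, within 0.1 mm and 0.5° (0.4737, 0.1080, 59°). The key's axis sits about 0.5 mm off the TCP along tool z, and I'll correct for that. Now I'll descend by feel.

Run:
```python
from h import *
a=np.radians(59.0);tgt=np.array([0.4732,0.1081])
m.move_l([*tgt,0.095],max_speed=0.12); m.dwell(0.3)
e=np.array(m.current_ee_pos()); print(e, m.current_time())
cmd=tgt+(tgt-e[:2]); 
m.move_l([*cmd,0.0865],max_speed=0.05); m.dwell(0.2)
f0=np.array(m.current_force());t0=np.array(m.current_ft_torque()); print('f0',f0,t0,m.current_ee_pos())
np.save('base.npy',np.r_[f0,t0,cmd])
z=0.0865
while z>0.0672:
    z-=0.0007
    m.move_l([*cmd,z],max_speed=0.02)
    f=np.array(m.current_force())-f0;t=np.array(m.current_ft_torque())-t0; e=m.current_ee_pos()
    print(round(z,4),np.round(np.array(e)*1000,1),np.round(f,1),np.round(t,3))
    if f[2]>6 or np.hypot(f[0],f[1])>8: break
print(m.current_time())
```

```text
[0.47344882 0.10815066 0.09545627] 9.4
f0 [-0.05691109  0.80969054 -2.07488483] [ 0.02069324  0.05760736 -0.0603094 ] [0.47303024 0.10804558 0.08656088]
0.0858 [473.  108.   85.8] [-0.1 -0.9 -0.5] [-0.025 -0.088  0.069]
0.0851 [472.9 108.   85.1] [ 0.3 -1.1 -0. ] [-0.04  -0.018  0.101]
0.0844 [472.9 108.1  84.3] [-0.2 -0.5 -1.3] [ 0.05  -0.075  0.029]
0.0837 [472.9 108.   83.6] [ 0.4 -0.7  0.2] [-0.01  -0.088 -0.   ]
0.083 [472.9 108.   82.9] [-0.1 -0.4 -0.5] [ 0.011 -0.067  0.094]
0.0823 [472.9 108.   82.3] [ 0.7 -1.9 -0.7] [-0.039 -0.06   0.087]
0.0816 [472.9 108.   81.6] [-0.1 -0.9  0. ] [ 0.016 -0.097  0.087]
0.0809 [472.9 108.   80.8] [-0.5 -0.3  0.1] [ 0.013 -0.02   0.028]
0.0802 [472.9 108.1  80.1] [-0.2 -0.9 -0.1] [-0.037 -0.061  0.058]
0.0795 [472.9 108.   79.5] [-0.4 -0.9 -0.6] [ 0.02  -0.11   0.094]
0.0788 [472.9 108.   78.8] [ 0.6 -1.  -0.1] [-0.065 -0.034  0.076]
0.0781 [472.9 108.   78.1] [-0.2 -0.7 -0.5] [-0.008 -0.107  0.089]
0.0774 [472.9 108.   77.4] [-0.5 -1.1 -0.1] [ 0.012 -0.056  0.078]
0.0767 [472.9 108.   76.7] [-0.3 -1.1 -0.4] [-0.007 -0.065  0.107]
0.076 [472
[... 230 characters left out ...]
.1] [-0.012 -0.054  0.074]
0.0732 [472.9 108.1  73.2] [ 1.1 -0.5 -0.3] [-0.062 -0.058  0.071]
0.0725 [472.9 108.   72.4] [ 0.1 -1.3 -0.6] [ 0.001 -0.052  0.049]
0.0718 [473.  108.1  71.8] [-0.3 -0.5 -0.2] [-0.036 -0.07   0.055]
0.0711 [472.9 108.1  71. ] [ 0.8 -1.   0.3] [0.    0.016 0.055]
0.0704 [472.9 108.   70.4] [ 0.2 -1.1 -0.4] [ 0.017 -0.047  0.046]
0.0697 [472.9 108.1  69.7] [ 0.1 -1.7 -1.1] [ 0.006 -0.062  0.049]
0.069 [472.9 108.   69. ] [-0.2 -0.9 -0.6] [-0.002 -0.054  0.073]
0.0683 [472.9 108.   68.3] [ 0.  -0.7 -1. ] [-0.057 -0.015  0.11 ]
0.0676 [473.1 108.1  67.8] [-0.7 -0.1  4.2] [-0.016  0.147  0.099]
0.0669 [473.2 108.1  67.7] [-4.4 -1.4 14. ] [-0.105  0.659  0.034]
16.9167
```

The key went all the way down without riding on the square. The contact at TCP z = 0.0677 is the shoulder (14 mm below the square's top, as expected). Now I'll relieve the pressure and turn clockwise, watching the torque.

```bash
cat >> h.py <<'E'
OFF=np.array([0,.00015,.0005])
def tq(n=4):
    v=[]
    for _ in range(n):
        v.append(np.r_[m.current_force(),m.current_ft_torque()]); m.dwell(0.012)
    return np.mean(v,0)
E
python3 - <<'E'
from h import *
cmd=np.load('base.npy')[6:8]; Z=0.0676
S=np.r_[cmd,Z]+rot(np.radians(59.))@OFF
np.save('S.npy',S)
a=np.radians(59.)
def go(a,sp=0.05):
    R=rot(a); m.move_l(S-R@OFF,R,max_speed=sp)
go(a); m.dwell(0.1); b=tq(8); print('base',np.round(b,3),m.current_time())
n=0
while n<14:
    a-=0.08;n+=1
    t1=m.current_time();go(a);w=tq();print(round(np.radians(59)-a,3),np.round(w-b,2)[:3],'mz',round(w[5],3),round(w[5]-b[5],3),np.round(m.current_ee_pos(),4),round(m.current_time()-t1,2))
    if w[5]-b[5]>0.27 : break
T=np.array(m.current_tcp_rot()); print('a act',np.degrees(np.arctan2(T[1,1],T[0,1])),np.degrees(a),m.current_grip_width(),m.current_time())
np.save('state.npy',np.r_[a,b])
E
```

```text
base [-1.136 -0.308  5.528 -0.07   0.257  0.008] 17.3333
0.08 [ 1.58 -0.07 -0.42] mz -0.053 -0.061 [0.4732 0.1081 0.0677] 0.28
0.16 [ 2.09 -0.13 -0.39] mz -0.024 -0.032 [0.4733 0.1082 0.0677] 0.28
0.24 [ 3.51 -0.72 -0.89] mz 0.061 0.053 [0.4734 0.1082 0.0678] 0.28
0.32 [ 4.55 -0.25 -1.14] mz -0.024 -0.032 [0.4734 0.1082 0.0677] 0.28
0.4 [ 5.14 -0.14 -0.74] mz -0.031 -0.039 [0.4734 0.1083 0.0678] 0.28
0.48 [ 6.51 -0.37 -0.64] mz -0.03 -0.037 [0.4734 0.1083 0.0678] 0.28
0.56 [ 6.18 -0.48 -0.94] mz 0.004 -0.004 [0.4735 0.1083 0.0677] 0.28
0.64 [ 6.99 -0.48 -0.91] mz -0.021 -0.029 [0.4736 0.1083 0.0677] 0.28
0.72 [ 6.35 -0.83 -0.76] mz 0.006 -0.001 [0.4737 0.1084 0.0678] 0.28
0.8 [ 7.09 -0.67 -1.54] mz -0.028 -0.035 [0.4737 0.1084 0.0678] 0.28
0.88 [ 7.28 -0.99 -1.04] mz -0.007 -0.014 [0.4738 0.1084 0.0678] 0.28
0.96 [ 7.6  -0.94 -1.48] mz -0.025 -0.033 [0.4738 0.1084 0.0678] 0.28
1.04 [ 7.53 -0.84 -1.74] mz 0.026 0.018 [0.4739 0.1084 0.0678] 0.28
1.12 [ 7.76 -1.38 -1.96] mz 0.003 -0.004 [0.474  0.1084 0.0678] 0.28
a act -4.934283257486013 -5.171273054652186 0.12476706537324048 21.3
```

I expected 0.15 N m or more once the play was taken up, but mz reads about zero while Fx grows. Before turning further I'll look and check joint 6's torque.

Run:
```python
from h import *
print(np.round(m.current_joint_torque(),3),np.round(m.current_qpos(),3),tq(6).round(3))
p,d,c=grab("wrist","w5.png"); tcp=np.array(m.current_ee_pos());T=np.array(m.current_tcp_rot())
np.savez('pics/w5.npz',p=p,d=d,K=c["camera_matrix"],R=c["R"],t=c["t"],tcp=tcp,T=T)
p,d,c=grab("top"); cv2.imwrite('pics/top5.png',cv2.resize(p[225:325,230:360,::-1],None,fx=5,fy=5,interpolation=cv2.INTER_CUBIC))
p,d,c=grab("scene"); cv2.imwrite('pics/sc5.png',cv2.resize(p[190:340,240:440,::-1],None,fx=4,fy=4,interpolation=cv2.INTER_CUBIC))
```

```text
[  1.456 -45.544 -14.651   0.466   1.826   0.118] [ 0.129  0.485  1.941 -0.     0.714  0.215] [ 6.631e+00 -1.758e+00  4.042e+00 -3.280e-01 -1.315e+00  6.000e-03]
```

View pics/w5.png

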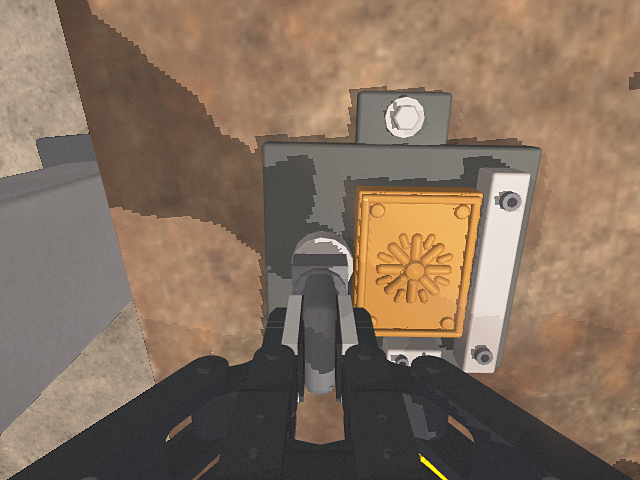

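View pics/sc5.png

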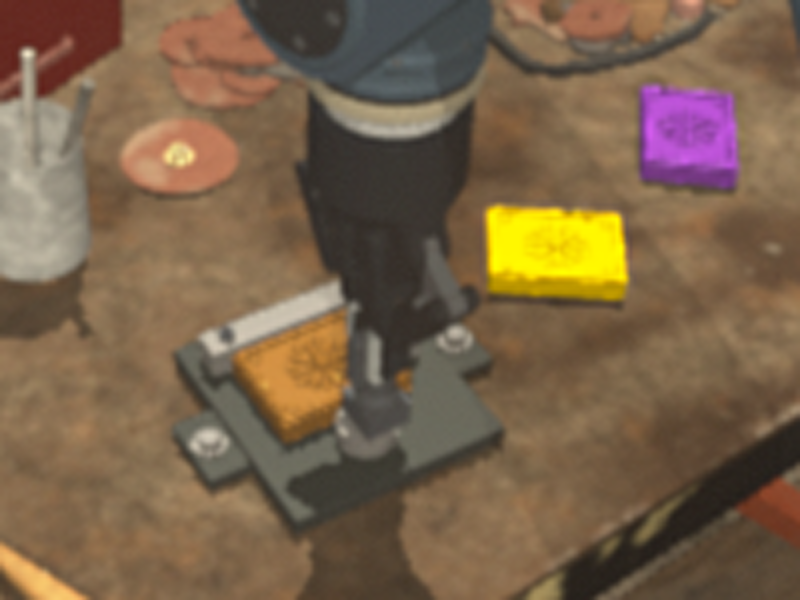

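Run:
```python
from h import *
from scipy.optimize import least_squares
for n,box in (('w1',(295,195,350,250)),('w4',(300,190,350,235)),('w5',(285,220,360,300))):
    p,d,c=load(n); P=[]
    u0,v0,u1,v1=box
    for v in range(v0,v1):
        for u in range(u0,u1):
            w=world(c,d[v,u],u,v)
            if .0225<w[2]<.0305: P.append(world(c,0,u,v,.0265)[:2]*1000)
    P=np.array(P,np.float32); hull=cv2.convexHull(P)[:,0]
    f=lambda q:np.hypot(*(hull-q).T)-15.9
    r=least_squares(f,[472,110],loss='soft_l1',f_scale=.3); off=r.x-[473.7,108]
    print(n,len(P),cv2.minEnclosingCircle(P),r.x.round(1),'off',off.round(1),np.degrees(np.arctan2(off[1],off[0])).round())
p,d,c=load('w5');z=np.load('pics/w5.npz');T,tcp=z['T'],z['tcp']
cv2.imwrite('pics/crop5.png',cv2.resize(p[210:350,250:400,::-1],None,fx=4,fy=4,interpolation=cv2.INTER_CUBIC))
pts=np.array([T.T@(world(c,d[v,u],u,v)-tcp)*1000 for v in range(245,400) for u in range(285,355)])
g=pts[(pts[:,0]>-30)&(pts[:,0]<-23)&(abs(pts[:,1])<5)]; print('grip top y',np.percentile(g[:,1],[1,99]),'z',np.percentile(g[:,2],[1,99]),'x',np.median(g[:,0]))
```

```text
w1 1018 ((470.7277526855469, 112.142578125), 16.034666061401367) [470.8 112.1] off [-2.9  4.1] 126.0
w4 1083 ((470.7240295410156, 112.29398345947266), 16.0561466217041) [470.8 112.3] off [-2.9  4.3] 123.0
w5 1370 ((484.3041076660156, 114.89543151855469), 23.67094612121582) [481.7 114.2] off [8.  6.2] 38.0
grip top y [-4.90052562  4.85514314] z [-17.14822113  16.70181113] x -25.952989660695298
```

View pics/crop5.png

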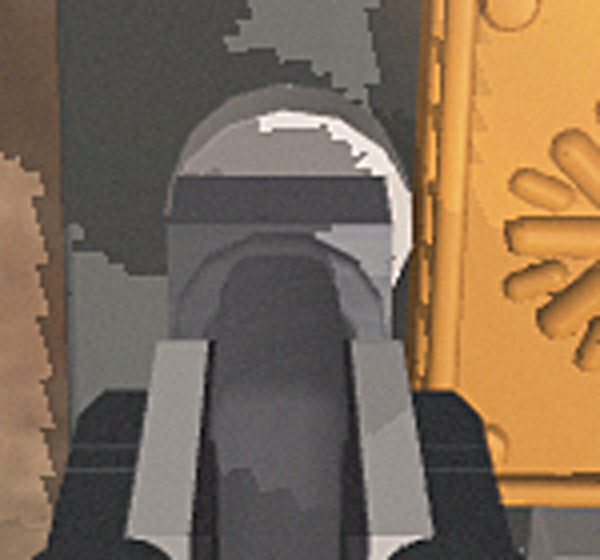

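View pics/top5.png

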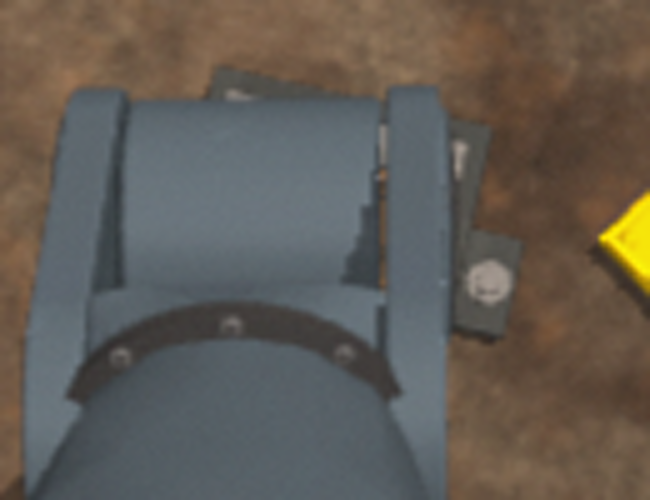

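The disc has swung from 125° round to the plaque, so the spindle is turning. The moment at rest simply relaxes inside the dry friction. I'll ease the sideways load and go on in smaller steps, sampling the torque right at the end of each motion along with joint 6's torque and the angle lag.

```bash
cat > turn.py <<'E'
from h import *
import sys
step=float(sys.argv[1]);N=int(sys.argv[2]);lim=float(sys.argv[3]);sp=float(sys.argv[4]) if len(sys.argv)>4 else 0.05
S=np.load('S.npy');st=np.load('state.npy');a=st[0]
for n in range(N):
    a-=step;R=rot(a);t1=m.current_time();m.move_l(S-R@OFF,R,max_speed=sp);t2=m.current_time()
    s=[];j=[]
    for k in range(8):
        s.append(m.current_ft_torque()[2]);j.append(m.current_joint_torque()[5]);m.dwell(0.008)
    f=np.array(m.current_force());T=np.array(m.current_tcp_rot());aa=np.arctan2(T[1,1],T[0,1])
    print('turn',round(np.radians(59)-a,3),'F',f.round(1),'mz',np.round(np.mean(s[:3]),3),np.round(np.mean(s),3),'j6',np.round(np.mean(j),3),'lag',round(aa-a,4),'xyz',np.round(np.array(m.current_ee_pos())*1000,1),'dt',round(t2-t1,2))
    st[0]=a;np.save('state.npy',st)
    if np.mean(s)>lim: break
print(m.current_time(),m.current_grip_width())
E
python3 - <<'E'
import numpy as np; S=np.load('S.npy');print(S);S[0]+=0.0006;np.save('S.npy',S)
E
python3 turn.py 0.04 6 0.2
```

```text
[0.47345702 0.10792039 0.0676    ]
turn 1.16 F [ 4.8 -1.1  6.3] mz 0.068 0.063 j6 0.149 lag 0.0045 xyz [474.2 108.3  67.7] dt 0.25
turn 1.2 F [ 5.1 -2.1  5.4] mz 0.052 0.077 j6 0.147 lag 0.0044 xyz [474.2 108.4  67.7] dt 0.25
turn 1.24 F [ 5.3 -2.1  5.3] mz 0.065 0.068 j6 0.147 lag 0.0045 xyz [474.3 108.3  67.7] dt 0.25
turn 1.28 F [ 4.8 -1.   5.4] mz 0.1 0.088 j6 0.162 lag 0.0045 xyz [474.3 108.3  67.7] dt 0.25
turn 1.32 F [ 4.7 -1.5  6.1] mz 0.106 0.11 j6 0.178 lag 0.0046 xyz [474.3 108.3  67.7] dt 0.25
turn 1.36 F [ 4.8 -2.4  6.5] mz 0.101 0.101 j6 0.179 lag 0.0046 xyz [474.4 108.3  67.8] dt 0.25
23.4 0.12620284989681835
```

The moment is now rising steadily, from about 0.0 to 0.10. I'll go on with finer steps. A reading of about 0.4 at rest keeps the clamping between roughly 13 and 58 N under either friction extreme.

```bash
python3 turn.py 0.03 10 0.22
```

```text
turn 1.39 F [ 5.7 -1.1  4.8] mz 0.117 0.122 j6 0.18 lag 0.0046 xyz [474.4 108.3  67.8] dt 0.25
turn 1.42 F [ 4.4 -2.1  6.1] mz 0.162 0.157 j6 0.195 lag 0.0047 xyz [474.4 108.3  67.8] dt 0.25
turn 1.45 F [ 4.  -2.4  6.5] mz 0.179 0.187 j6 0.249 lag 0.0048 xyz [474.4 108.3  67.7] dt 0.25
turn 1.48 F [ 4.7 -2.   6.2] mz 0.262 0.259 j6 0.317 lag 0.005 xyz [474.4 108.3  67.8] dt 0.25
24.6667 0.1231479577451874
```

```bash
python3 turn.py 0.02 4 0.36
```

```text
turn 1.5 F [ 5.  -1.6  5.8] mz 0.339 0.334 j6 0.39 lag 0.0052 xyz [474.4 108.3  67.7] dt 0.25
turn 1.52 F [ 4.4 -1.5  6.8] mz 0.404 0.389 j6 0.427 lag 0.0052 xyz [474.4 108.3  67.7] dt 0.25
25.3 0.1250254858704041
```

```bash
python3 turn.py 0.015 1 0.36
python3 - <<'E'
from h import *
m.dwell(0.2); print(tq(8).round(3))
p,d,c=grab("wrist","w6.png")
E
```

```text
turn 1.535 F [ 4.6 -2.2  6.6] mz 0.428 0.414 j6 0.449 lag 0.0054 xyz [474.4 108.3  67.7] dt 0.25
25.6167 0.12867110236364876
[ 4.524 -2.104  5.779 -0.4   -0.928  0.445]
```

View pics/w6.png

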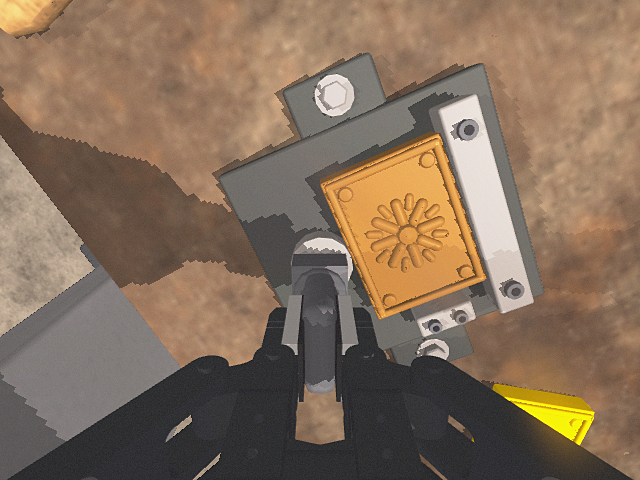

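The total is 0.445 N m, inside the firm band, and in the picture the plaque lies flush along the fence at (455,190). Now I'll release, lift straight up and inspect.

Run:
```python
from h import *
m.set_gripper(0.5); print(tq(4).round(2),m.current_grip_width())
S=np.load('S.npy');a=np.load('state.npy')[0];e=np.array(m.current_ee_pos())
m.move_l([e[0],e[1],0.12],max_speed=0.08); m.move_l([e[0],e[1],0.17],max_speed=0.15)
m.move_ptp([0.455,0.09,0.19],rot(np.pi/2)); m.dwell(0.1)
p,d,c=grab("wrist","w7.png"); np.savez('pics/w7.npz',p=p,d=d,K=c["camera_matrix"],R=c["R"],t=c["t"])
print(m.current_time(),tq(4).round(2))
P,r=rectfit(c,d,(250,150,400,300),0.082,0.102,0.094);print('grip top',len(P),r)
zs=[world(c,d[v,u],u,v)[2] for v in range(150,300) for u in range(250,400)];zs=np.array(zs);print('top z',np.median(zs[(zs>.085)&(zs<.105)]))
P,r=rectfit(c,d,(250,150,400,300),0.037,0.050,0.044);print('block top',len(P),r)
```

```text
[ 0.26 -0.49 -0.25  0.02  0.    0.02] 0.49994830082874725
29.65 [ 0.13  0.11  0.38  0.    0.   -0.  ]
grip top 1065 ((470.8396301269531, 107.52313995361328), (36.69559860229492, 14.518938064575195), 64.77255249023438)
top z 0.09351208493281173
block top 429 ((467.44781494140625, 110.3613510131836), (27.071718215942383, 15.883269309997559), 66.2496109008789)
```

View pics/w7.png

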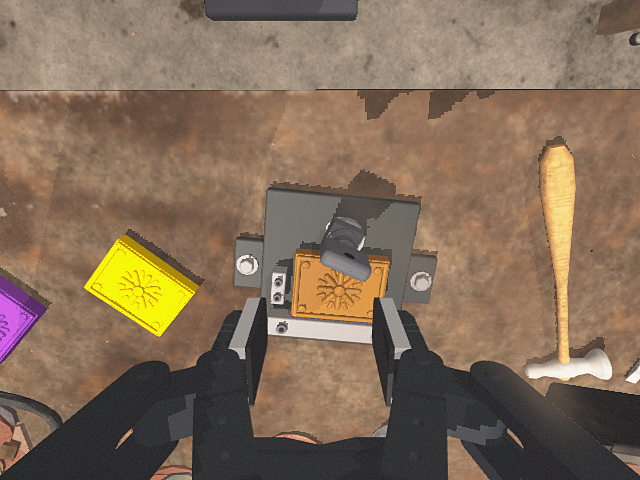

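Run:
```python
from h import *
p,d,c=load('w7')
for lo in (0.089,0.0905,0.092):
    P,r=rectfit(c,d,(300,200,400,300),lo,0.1,0.094);print('grip top',len(P),r, P.mean(0))
cv2.imwrite('pics/crop7.png',cv2.resize(p[200:350,255:405,::-1],None,fx=4,fy=4,interpolation=cv2.INTER_CUBIC))
p,d,c=load('w2')
for lo in (0.061,0.0625,0.064):
    P,r=rectfit(c,d,(290,195,330,262),lo,0.072,0.066); print('before',len(P),r)
```

```text
grip top 892 ((471.9952087402344, 107.63170623779297), (35.514102935791016, 12.52072811126709), 64.77255249023438) [0.47213238 0.10765175]
grip top 841 ((472.24188232421875, 107.67247772216797), (35.20539474487305, 11.951247215270996), 65.12893676757812) [0.47243616 0.1076793 ]
grip top 743 ((472.67742919921875, 107.89543151855469), (34.19717025756836, 11.253314971923828), 64.98526000976562) [0.47294742 0.10776155]
before 778 ((457.4937438964844, -194.53793334960938), (35.93799591064453, 12.186723709106445), 6.768197059631348)
before 752 ((457.65594482421875, -194.65164184570312), (35.472068786621094, 11.9221830368042), 6.751336574554443)
before 668 ((458.00115966796875, -194.63426208496094), (34.62779235839844, 11.274313926696777), 7.694194316864014)
```

View pics/crop7.png

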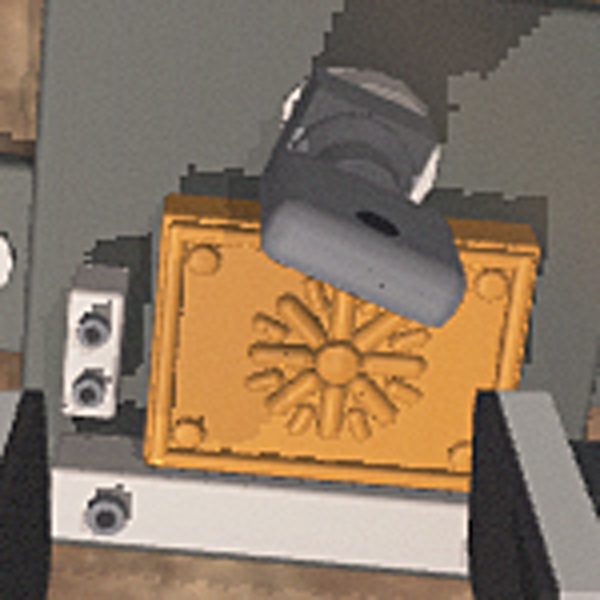

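The key is home: its top is at 93.5 mm (expected 94), about 1.4 mm from the axis. Its yaw is 65°, against 61° when I let go, which could be socket play or could be the cam springing back. There is time, so I'll regrip at the present yaw and feel whether the clamping is still there.

Run:
```python
from h import *
a=np.radians(-25.0)
x,y=0.4743,0.1083
m.move_ptp([x,y,0.13],rot(a)); m.move_l([x,y,0.0690],max_speed=0.1)
b=tq(6); print('b',b.round(3))
m.set_gripper(0.0,effort=70); print('gripped',tq(6).round(3),m.current_grip_width(),m.current_time())
for k in range(6):
    s=[];j=[]
    for i in range(8):
        s.append(m.current_ft_torque()[2]);j.append(m.current_joint_torque()[5]);m.dwell(0.008)
    print(round(np.degrees(a),2),np.mean(s).round(3),np.mean(j).round(3),np.round(m.current_force(),1))
    if np.mean(s)>0.38 or k==5: break
    if np.degrees(a)<-28.7 : break
    a-=0.02; m.move_l([x,y,0.0690],rot(a),max_speed=0.05)
np.save('a2.npy',a);print(m.current_time())
```

```text
b [ 0.63  -0.561 -0.032  0.01   0.005  0.01 ]
gripped [-0.901  0.186  6.08  -0.009  0.241 -0.007] 0.1286022654626363 32.7
-25.0 0.01 0.004 [-0.9  0.1  6.4]
-26.15 0.154 0.196 [-1.1  0.6  6.5]
-27.29 0.298 0.334 [-0.8 -1.3  6. ]
-28.44 0.339 0.389 [-1.4 -0.   6. ]
-29.58 0.416 0.448 [-1.9  0.2  5. ]
34.0333
```

With the key regripped at its own yaw, the torque builds from 0.01 straight up to 0.42 within the gripper's wind-up. So the clamping held, and the 4° was elastic wind-up. I'll nudge it to about 0.48 for margin (0.5 is firm, 0.7 crushes), then release.

Run:
```python
from h import *
a=float(np.load('a2.npy'));x,y=0.4743,0.1083
for k in range(3):
    a-=0.01; m.move_l([x,y,0.0690],rot(a),max_speed=0.05)
    s=[]
    for i in range(10):
        s.append(m.current_ft_torque()[2]);m.dwell(0.008)
    print(round(np.degrees(a),2),np.mean(s).round(3),np.round(m.current_joint_torque()[5],3))
    if np.mean(s)>0.455: break
# unwind before release so the key is not flicked
R=rot(a+0.06); m.move_l([x,y,0.0690],R,max_speed=0.05); print('unwound',tq(6).round(3))
m.set_gripper(0.5); e=np.array(m.current_ee_pos())
m.move_l([e[0],e[1],0.12],max_speed=0.08); m.move_l([e[0],e[1],0.17],max_speed=0.15)
m.move_ptp([0.455,0.09,0.19],rot(np.pi/2)); m.dwell(0.1)
p,d,c=grab("wrist","w8.png"); np.savez('pics/w8.npz',p=p,d=d,K=c["camera_matrix"],R=c["R"],t=c["t"])
grab("top","top8.png")
P,r=rectfit(c,d,(300,200,400,300),0.0905,0.1,0.094);print('grip top',len(P),r)
zs=np.array([world(c,d[v,u],u,v)[2] for v in range(200,300) for u in range(300,400)]);print('top z',np.median(zs[(zs>.085)&(zs<.105)]))
print(m.current_time(),tq(4).round(2))
```

```text
-30.16 0.458 0.461
unwound [-0.93   0.157  5.726 -0.025  0.228  0.167]
grip top 843 ((472.2861328125, 107.77142333984375), (35.39866256713867, 12.195818901062012), 64.23345184326172)
top z 0.09341820259900563
38.35 [ 0.3  -0.07 -0.28 -0.01  0.   -0.  ]
```

View pics/w8.png

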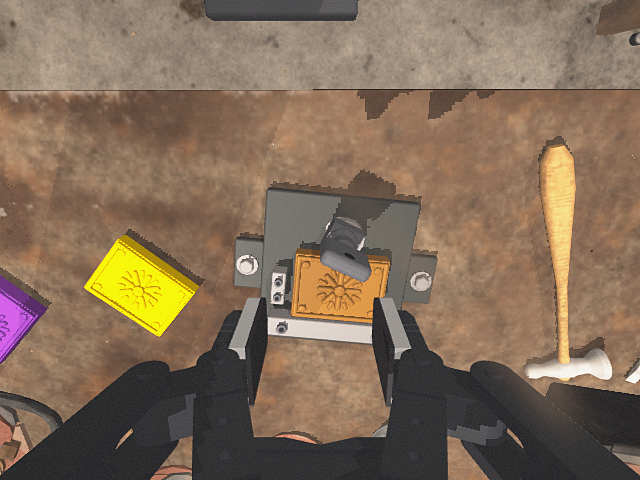

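View pics/top8.png

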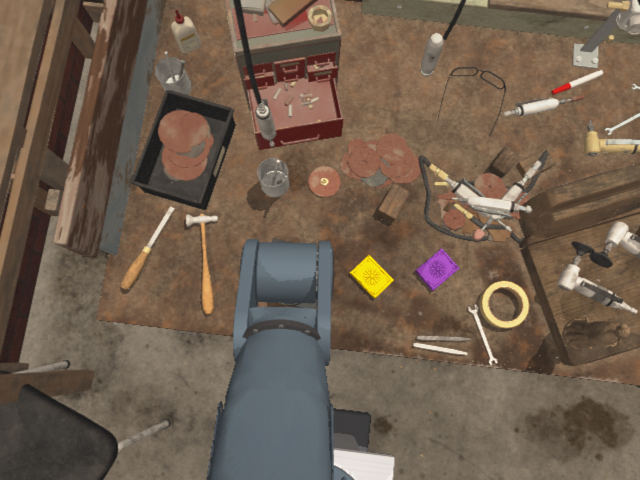

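The key stands upright and home: its top is at 93.4 mm, its axis is within about 1.5 mm, and its yaw changed less than 1° between the two releases. Hammer, tin and rubbing block are where they started in the top view, and nothing touches the gripper. Handing in.

Run:
```python
from h import *
print(m.current_time(), np.round(m.current_force(),2)); print(m.sign_off())
```

```text
38.3833 [-0.8   0.66 -0.34]
the job is handed in; nothing more can be done
None
```

I set the key on the spindle, clamped the bronze plaque against the fence, released the key and handed the job in at 38.4 s. The hand-in reports no verdict, and I could not measure the clamping force on the fence directly.

- **Fitting the key:** I read the angle of the square (59°) from two wrist pictures that agreed within 0.1 mm and 0.5°. The key went down to the shoulder without riding on the square. The only force was a light touch at the shoulder, 14 N at most.
- **Clamping:** I turned it clockwise to 0.445 N m. I then let go, checked, regripped and nudged it to about 0.46 N m, inside the 0.4–0.5 N m firm band.
- **Final state:** The key's top is at 93.4 mm (expected 94), about 1.4 mm off the spindle axis, and it stands upright. In the top picture hammer, tin and rubbing block have not moved, and the robot touches nothing.

**Checks that disagreed:**
- **Friction not felt:** The wrist showed almost no torque at rest during free turning, although 0.15–0.2 N m of friction was expected. The pictures confirmed that the cam was turning.
- **4° yaw difference:** The key read 4° off the gripper's angle after the first release. When I regripped it, torque built up at once, which points to wind-up in the gripper. I could not fully rule out a small springback of the cam. Even then, friction alone should hold about 10 N or more, above the 8 N required.

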